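# Fit the water-filter candle and hold the sprung lid at half twist

### The job

Put the water filter together for venting: slide the white candle, foot first, all the way down into the bore of the steel filter housing, then set the bayonet lid on with its two lugs through the slots in the rim until it sits flat. Twist the lid clockwise (seen from above) until its beaks stand at the single slim ribs, halfway to the lock, never letting it turn as far as the twin ribs where it locks. A spring inside pushes the lid back, so finish still gripping the lid and holding it at the halfway ribs; leave the other things on the counter where they are.

Things in the scene. Friction and masses are not known exactly. Their poses are not given: they have to be found in the camera images.
- housing: Steel filter housing fixed on the counter, 100 mm across, 89 mm high, a small tap low on its -y side. Origin: on its axis at counter level, z up, x through the two slots. Bore 45 mm across, from a ledge 70 mm up down to a floor 12 mm up. Above the ledge a mouth 88 mm wide, under a collar (81 to 89 mm up, 66 mm inside) with a slot 24 mm wide at +x and at -x, for the lid's lugs
- housing_floor (a point): centre of the bore's floor, 12 mm above the counter; the candle's origin comes here when it is fully home
- housing_seat (a point): point on the housing's axis 71.5 mm above the counter, axes as the housing's; the lid's origin comes here when its disc rests flat on the rim, lugs in the slots. Stops under the collar block anticlockwise turning
- slot_rib (a point): top of the broad rib (14 mm wide) outside the rim at the +x slot, 58 mm from the axis and 86 mm up; the lid's beak stands over it when the lugs enter. All ribs are repeated on the other side
- half_rib (a point): top of the single slim rib (5 mm wide) outside the rim, 58 mm from the axis, 0.60 rad clockwise (seen from above) of the slot: halfway. Its twin is on the other side
- lock_rib (a point): between the two slim twin ribs outside the rim, 58 mm from the axis, 1.20 rad clockwise of the slot: a lid beak here means locked
- candle: White ceramic filter candle, loose, upright: body 42 mm across, 54 mm high, foot tapered to 34 mm over the lowest 6 mm; on top a round white stem 14 mm across, 39 mm high (93 mm overall), to grip it by. Origin: centre of its underside, z up. 0.11 to 0.2 kg. Fully home, its stem stands 16 mm above the rim; the hollow lid goes over it
- lid: Loose steel lid, right way up, half-turn symmetric, 0.13 to 0.24 kg. Disc 92 mm across, z 17.5 to 21.5 mm, beaks 6 mm wide along +x and -x to 58 mm from the axis. Hollow boss below, 57 mm across, with lugs at its foot along +x and -x (14 mm wide, 7 high, out to 39.5 mm). Black grip block on top: 50 mm along x, 34 along y, flat upright sides, z 21.5 to 47.5. Origin: on axis, underside of boss
- catch (a joint): Sprung catch in the housing's mouth: turn of its two dogs in rad, 0 at rest, growing clockwise. The lid's lugs meet them after some 0.15 rad of clockwise twist, then push them: it reads about 0.45 with the lid halfway (0.60), 1.05 at the lock (lid at 1.20). It pushes back with 0.05 N m at 0, 0.10 N m halfway, and turns the lid back if let go
- tawa: Bystander, not part of the job: black nonstick flat pan 250 mm across with a handle; origin at the centre of its underside
- lunchbox: Bystander, not part of the job: round steel lunch box with a snap lid, 125 mm across, 70 mm high; origin at the centre of its underside
- mug: Bystander, not part of the job: orange ceramic mug, 80 mm across, 88 mm high; origin at the centre of its underside
- tumbler: Bystander, not part of the job: steel tumbler, 68 mm across, 85 mm high; origin at the centre of its underside
- spice_jar: Bystander, not part of the job: glass spice jar, 66 mm across, 105 mm high; origin at the centre of its underside
- katori: Bystander, not part of the job: small steel bowl, 84 mm across, 38 mm high, nearest the robot; origin at the centre of its underside
Mind the look-alikes: they are no part of the job. Several things look just like the candle: the one meant starts nearest to the robot's base. What is shaped like the lid but blue is not meant.

How it is judged:
By the outcome, as a careful person would: the job done as asked, in the order asked, and still so for the second after the job is handed in, while the arm keeps its last pose, push and grip.
It also fails if it takes over 61 s, if anything falls off the work surface, if the arm or the gripper's body presses on something with over 40 N, if the wrist force passes 120 N, or if a joint passes its speed limit or range.

### The arm

A 6-joint arm with a two-finger parallel gripper is mounted at the origin on the work surface. World frame = base frame: x ahead of the robot, y to its left, z up, the work surface at z = 0. Lengths are in mm, angles in rad, forces in N, time in s.
With the tool pointing down it reaches from about 425 to 1125 mm from the base axis. Payload 14.9 kg.
Tool frame: the origin (TCP) lies at the very end of the fingers, on their centre line; the grasp point (between the pads) lies 19 mm behind it (env.grip_point_offset is the distance from the TCP to the grasp point, in mm); z points along the fingers, y is the line along which they close (so a half turn about z gives the same grasp; the last joint's range is limited). The gripper opens to 91 mm and grips with 3 to 60 N. Pads are 32 mm wide; open, the fingers measure 118 mm over their backs; the gripper's body (76 mm by 178 mm) begins 60 mm behind the grasp point.
Start: joints at [1.223, 0.379, 1.734, -0, 1.028, -0.033], TCP at [216.746, 665.612, 213.932] pointing down, gripper open.
Joint ranges: [-2.77, 2.77], [-0.74, 2.19], [0, 2.66], [-1.06, 4.2], [0.31, 2.87], [-3.08, 3.08]. Speed limits (rad/s): [1.89, 1.89, 2.39, 3.14, 3.14, 3.14].

### API

Orientations are given as a rotation vector (axis times angle).
In Python, from rig import get_state, camera, calibration, hand_in, look_for, cut_out, landmark_of, env gives the robot as it stands.
- The arm moves only by the shell command python3 -m crank 'ROWS' [FORCE]. ROWS is JSON, a list that holds one entry, the list of rows, each a list of 7 numbers: the shift along the tool's x, y, z in m, then the turn, a rotation vector about the tool's x, y, z in rad, then the closure, from 0 (fully open) to 1 (shut). A call has 1 to 8 rows; each row is the pose to reach, as a shift and turn from the pose commanded when the call began, along the tool's axes at that moment; what a row does not reach only later rows make up. A row lasts 1/12 s, in which the tool goes at most 41.7 mm and 7.16 degrees, less where a joint would pass 70% of its speed; a pose out of reach is approached as far as the arm can. A call with a gripper value outside its range is refused whole. The fingers move at their own pace and stop on an object; FORCE is the grip in N (left out, the last holds). Time passes only in rows, so rows that repeat a pose let the fingers close. It gives the time, the measured TCP pose, the force, the opening and the grip force at its end, in the units of the state.
- get_state(): the state, without advancing time (a new reading comes with each control period).
- camera(name): name is "scene" or "top" or "wrist"; returns the picture (480x640x3 uint8, blue, green, red); there is no depth.
- calibration(name): a dict with "K" (3x3 intrinsics, pixels), "rvec" (rotation vector, rad) and "tvec" (3), from world to camera coordinates, as OpenCV has them. Camera axes: x right, y down, z forward; pixel columns grow to the right and rows downward; lengths in mm; the calibration is good to about 2 mm. A picture is of the moment at which its call begins: read the wrist's pose just before it. calibration takes no time and is no camera call; for the wrist camera it gives the pose at the moment of the call.
- hand_in(): hands the job in; it is judged then, once.
Trained networks look in the newest picture that a camera, given by its name, has taken for a name from the list of things; names that differ only in an ending like _2 or _b are one class to them, and where a whole thing is asked for, a point or a joint stands for the part that bears it (a point fixed in the world has none). Each returns a list of dicts, best first, with "score" (0 to 1); they miss things now and then, are a little off and sometimes report something else, mostly with a low value. They report only what shows in the picture. A call takes as long as a camera call. They do not tell look-alikes from the thing itself.
- look_for(name, camera): "position" ([column, row] in pixels, amid what is visible of it).
- cut_out(name, camera): "mask" (480x640 bool, what is visible of it) and "position" ([column, row] in pixels, amid what is visible of it).
- landmark_of(name, camera): "position" ([column, row] in pixels: a listed point, or the origin of a listed thing).
The state is a dict: "clock": time; "joint_positions": joint angles; "qvel": joint speeds; "joint_efforts": joint torques, N m; "tool_pos": TCP position; "ee_rot": TCP orientation; "contact_force": force on the tool from outside, world axes, zero at the start; "ft_torque": the same for the moment, N m; "width": finger opening in mm; "grip_force": force on a finger pad.
Only numpy, scipy, OpenCV 4.12 (cv2) and the standard library are available. Lean on these libraries where they do the work, as an engineer would, in place of code of your own. Each camera call takes 0.05 s, during which the arm holds its last target. There are 200 camera calls.

## Working session

There is one attempt and no reset: what is moved stays moved. The work goes in short steps, Python scripts to look and compute and a shell command to move; the robot and the scene stay as the last step left them, time stands still between calls to the robot, and variables do not carry over. Pictures are saved under pics/ and viewed, at most 10 in all, crops included, and the job is handed in when it is done.

```bash
ls; mkdir -p pics
cat > h.py <<'E'
import numpy as np, cv2
from rig import *
def ray(cam,px,z):
    c=calibration(cam);R,_=cv2.Rodrigues(np.array(c["rvec"],float));t=np.array(c["tvec"],float).ravel()
    d=R.T@np.linalg.inv(np.array(c["K"]))@np.array([px[0],px[1],1.]);o=-R.T@t
    return o+d*(z-o[2])/d[2]
def proj(cam,p):
    c=calibration(cam)
    return cv2.projectPoints(np.array(p,float).reshape(-1,3),np.array(c["rvec"],float),np.array(c["tvec"],float),np.array(c["K"],float),None)[0].reshape(-1,2)
E
python3 - <<'E'
from h import *
s=get_state();print({k:np.round(v,3) for k,v in s.items()})
for c in("top","scene"):
    cv2.imwrite(f"pics/{c}0.png",camera(c))
    for n in("candle","lid","housing"):
        for r in landmark_of(n,c)[:5]: print(c,n,round(r["score"],2),np.round(r["position"],1),np.round(ray(c,r["position"],0),0))
    for n in("housing_seat","slot_rib","half_rib","lock_rib"):
        for r in landmark_of(n,c)[:3]: print(c,n,round(r["score"],2),np.round(r["position"],1),np.round(ray(c,r["position"],71.5 if n=="housing_seat" else 86),0))
E
```

```text
pics
{'clock': np.float64(0.0), 'joint_positions': array([ 1.223,  0.379,  1.735,  0.   ,  1.029, -0.033]), 'qvel': array([-0.001,  0.001,  0.001,  0.001, -0.   ,  0.001]), 'joint_efforts': array([-1.0000e-03, -7.6370e+01, -4.3439e+01,  6.5000e-02,  4.2000e-02,
       -0.0000e+00]), 'tool_pos': array([216.6  , 665.222, 213.275]), 'ee_rot': array([-4.920e-01, -3.103e+00,  2.000e-03]), 'contact_force': array([-0.383,  0.607, -0.049]), 'ft_torque': array([ 0.012, -0.011, -0.016]), 'grip_force': np.float64(0.0), 'width': np.float64(91.333)}
top candle 0.76 [434.  217.2] [ 608. -267.   -0.]
top candle 0.61 [422.2 247.2] [ 527. -231.    0.]
top candle 0.57 [463.3 233.7] [ 561. -342.    0.]
top candle 0.36 [255.6 273.4] [469. 216.   0.]
top lid 0.66 [246.5 353.9] [260. 240.   0.]
top lid 0.65 [253.9 274.2] [467. 221.   0.]
top housing 0.82 [345.8 244.7] [540. -27.   0.]
top housing_seat 0.65 [347.4 237.2] [548. -31.  72.]
top slot_rib 0.95 [332.1 221.3] [587.   7.  86.]
top half_rib 0.63 [345.1 215.6] [601. -26.  86.]
top lock_rib 0.88 [361.6 224.8] [576. -67.  86.]
scene candle 0.65 [230.2 314.8] [ 530. -225.    0.]
scene candle 0.63 [232.2 350.6] [ 611. -268.   -0.]
scene candle 0.59 [192.8 355. ] [ 574. -337.    0.]
scene candle 0.54 [474.5 200.3] [578. 464.   0.]
scene lid 0.91 [371.2 207.1] [443. 234.  -0.]
scene lid 0.22 [286.7 381.5] [ 735. -218.    0.]
scene housing 0.56 [309.6 277.1] [543. -27.   0.]
scene housing 0.16 [475.  198.1] [573. 472.   0.]
scene housing_seat 0.83 [308.1 255.6] [542. -30.  72.]
scene housing_seat 0.19 [371.  208.8] [506. 176.  72.]
scene slot_rib 0.86 [333. 259.] [592.  -0.  86.]
scene slot_rib 0.72 [307.9 266.9] [579. -56.  86.]
scene half_rib 0.88 [324.8 267.7] [602. -29.  86.]
scene lock_rib 0.56 [307.  269.9] [585. -63.  86.]
```

View pics/top0.png

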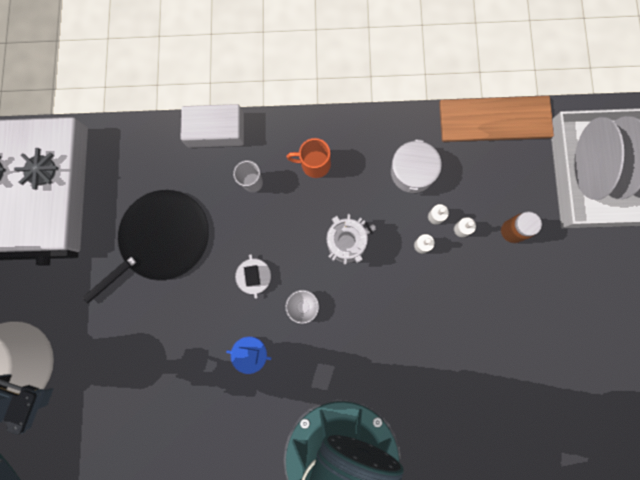

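View pics/scene0.png

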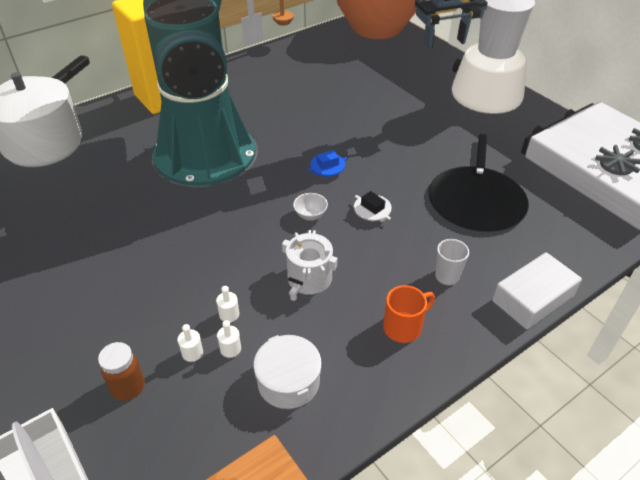

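Candle candidates in the top view are (434,217), (422,247) and (463,234). They lie about 664, 575 and 657 mm from the base, so I choose (422,247), the nearest. For the lid, I choose the steel one at (254,274) with the black grip and reject the blue one at (248,355). The housing is at (346,240).

```bash
cat >> h.py <<'E'
from scipy.spatial.transform import Rotation as Ro
def go(pos,yaw=None):
    "tool-frame shift (m) and turn for target TCP pos (mm), tool y-axis angle yaw (rad, mod pi)"
    s=get_state();R=Ro.from_rotvec(s["ee_rot"])
    d=R.inv().apply(np.array(pos,float)-s["tool_pos"])/1000
    y=R.apply([0,1,0]);y0=np.arctan2(y[1],y[0])
    if yaw is None: yaw=y0
    yw=y0+(yaw-y0+np.pi/2)%np.pi-np.pi/2
    for w in (yw,yw+np.pi,yw-np.pi):
        T=Ro.from_matrix(np.array([[-np.sin(w),np.cos(w),0],[np.cos(w),np.sin(w),0],[0,0,-1]]).T) # cols x,y,z
        T=Ro.from_matrix(np.column_stack([[-np.sin(w),np.cos(w),0],[np.cos(w),np.sin(w),0],[0,0,-1]]))
        rv=(R.inv()*T).as_rotvec()
        print("shift",d.round(4),"turn",rv.round(3),"q6~",round(np.arctan2(pos[1],pos[0])-w,2))
    return d
E
sed -i '/np.cos(w),0\],\[np.cos(w),np.sin(w),0\],\[0,0,-1\]\]).T)/d' h.py
python3 - <<'E'
from h import *
c=calibration("wrist");s=get_state()
R=cv2.Rodrigues(np.array(c["rvec"]))[0]; o=-R.T@np.array(c["tvec"]).ravel()
Rt=Ro.from_rotvec(s["ee_rot"])
print("cam in tool",Rt.inv().apply(o-s["tool_pos"]).round(1),"optical axis in tool",Rt.inv().apply(R[2]).round(3),"x axis",Rt.inv().apply(R[0]).round(2),np.round(c["K"],0).tolist())
im=camera("top");a=cv2.resize(im[190:280,400:490],(540,540),interpolation=cv2.INTER_CUBIC);cv2.imwrite("pics/c1.png",a)
go([430,190,300]);go([430,190,300],1.57)
E
```

```text
cam in tool [  74.1    0.2 -171.7] optical axis in tool [-0.26  -0.001  0.966] x axis [-0.  1.  0.] [[357.0, 0.0, 322.0], [0.0, 357.0, 241.0], [0.0, 0.0, 1.0]]
shift [-0.35   -0.3862 -0.0861] turn [ 0. -0.  0.] q6~ -0.84
shift [-0.35   -0.3862 -0.0861] turn [ 0.     0.    -3.142] q6~ -3.98
shift [-0.35   -0.3862 -0.0861] turn [ 0.     0.    -3.142] q6~ 2.3
shift [-0.35   -0.3862 -0.0861] turn [ 0.    -0.    -0.314] q6~ -1.15
shift [-0.35   -0.3862 -0.0861] turn [-0.    -0.     2.828] q6~ -4.3
shift [-0.35   -0.3862 -0.0861] turn [-0.    -0.     2.828] q6~ 1.99
```

View pics/c1.png

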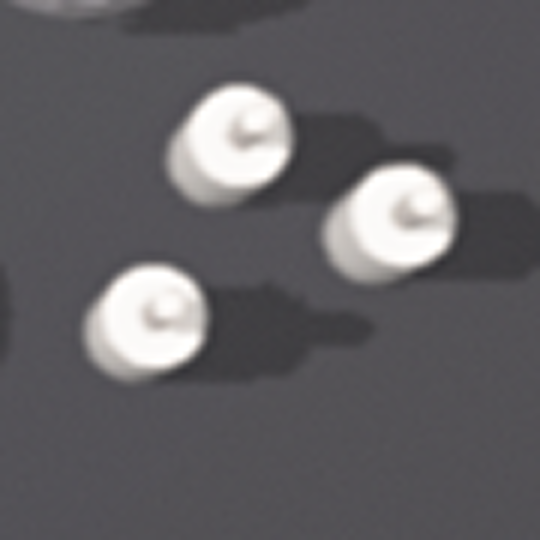

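The crop shows the three candles, with the chosen one at lower left (crop 160,310, or image 427,242). It is clearly separate and nearest the robot. I'm moving to look at the lid and housing from above.

```bash
python3 -m crank '[[[-0.22,-0.225,-0.086,0,0,0,0],[-0.22,-0.225,-0.086,0,0,0,0],[-0.22,-0.225,-0.086,0,0,0,0],[-0.22,-0.225,-0.086,0,0,0,0],[-0.22,-0.225,-0.086,0,0,0,0],[-0.22,-0.225,-0.086,0,0,0,0],[-0.22,-0.225,-0.086,0,0,0,0],[-0.22,-0.225,-0.086,0,0,0,0]]]' 20; python3 -m crank '[[[-0.14,-0.145,0,0,0,0,0],[-0.14,-0.145,0,0,0,0,0],[-0.14,-0.145,0,0,0,0,0],[-0.14,-0.145,0,0,0,0,0],[-0.14,-0.145,0,0,0,0,0],[-0.14,-0.145,0,0,0,0,0],[-0.14,-0.145,0,0,0,0,0]]]'
cat > look.py <<'E'
from h import *
import sys
def look(name,specs):
    im=camera("wrist");cv2.imwrite(f"pics/{name}.png",im)
    for n,z in specs:
        for r in landmark_of(n,"wrist")[:4]: print(n,round(r["score"],2),np.round(r["position"],1),np.round(ray("wrist",r["position"],z),1))
E
python3 - <<'E'
from look import *
look("w1",[("lid",0),("housing_seat",71.5),("slot_rib",86),("half_rib",86),("lock_rib",86),("housing_floor",12),("candle",0)])
E
```

```text
clock: 1.52
tool_pos: [356.9, 381.4, 300.8]
ee_rot: [0.493, 3.102, 0.001]
contact_force: [1.1, 1.0, 0.7]
width: 91.3
grip_force: 0.0
clock: 2.1
tool_pos: [445.1, 201.0, 300.1]
ee_rot: [0.497, 3.102, 0.0]
contact_force: [-0.4, 0.7, 0.8]
width: 90.9
grip_force: 0.0
lid 0.56 [341.5 208.4] [459.9 224.3   0. ]
lid 0.56 [297.9  48.1] [258.7 232.2   0. ]
slot_rib 0.72 [206.7 376.5] [594.7   2.5  86. ]
housing_floor 0.48 [396.9 368.4] [710.8 232.2  12. ]
```

View pics/w1.png

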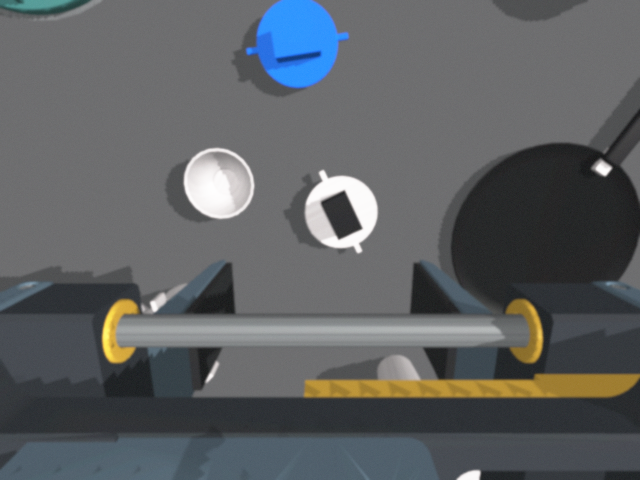

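The wrist view shows the steel lid at (341,211), with its beaks at (322,175) and (359,248). The katori is at (219,184) and the blue lid at (298,42). Next I'll look at the housing.

```bash
python3 - <<'E'
from h import *
a,b=ray("wrist",(322,173),19.5),ray("wrist",(360,251),19.5);print("lid centre",(a+b)/2,"len",np.linalg.norm(a-b),"yaw",np.arctan2(*(a-b)[1::-1]))
E
python3 -m crank '[[[-0.182,-0.188,0,0,0,0,0],[-0.182,-0.188,0,0,0,0,0],[-0.182,-0.188,0,0,0,0,0],[-0.182,-0.188,0,0,0,0,0],[-0.182,-0.188,0,0,0,0,0],[-0.182,-0.188,0,0,0,0,0],[-0.182,-0.188,0,0,0,0,0],[-0.182,-0.188,0,0,0,0,0]]]'
python3 - <<'E'
from look import *
look("w2",[("housing_seat",71.5),("slot_rib",86),("half_rib",86),("lock_rib",86),("housing_floor",12),("housing",0),("candle",0)])
im=cv2.imread("pics/w2.png")
E
```

```text
lid centre [461.99155027 222.94796179  19.5       ] len 113.39586194339347 yaw -2.9959878810502736
clock: 3.17
tool_pos: [560.3, -34.8, 299.7]
ee_rot: [-0.496, -3.102, 0.0]
contact_force: [-0.1, 0.6, 0.6]
width: 91.1
grip_force: 0.0
housing_seat 0.65 [322.3 197.3] [542.6 -27.2  71.5]
slot_rib 0.72 [361.2 233.5] [592.3   2.7  86. ]
half_rib 0.56 [333.7 248. ] [598.9 -31.2  86. ]
lock_rib 0.83 [304.7 246.4] [587.2 -61.6  86. ]
housing_floor 0.82 [322.4 190.4] [542.4 -26.3  12. ]
housing 0.77 [323.4 186.7] [539.7 -24.1   0. ]
housing 0.65 [321.5 198. ] [553.1 -31.1   0. ]
candle 0.93 [175.7 287.3] [ 610.4 -267.7   -0. ]
candle 0.88 [182.4 227. ] [ 532.5 -223.     0. ]
candle 0.66 [120.9 275.9] [ 570.8 -334.1    0. ]
```

View pics/w2.png

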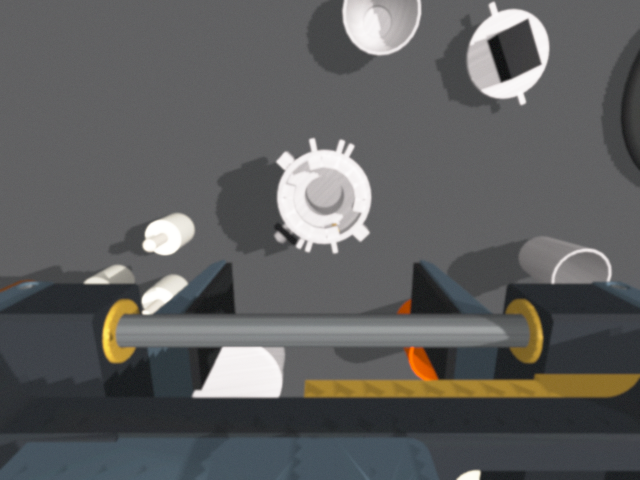

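The view shows the housing at (324,197), with broad ribs at (287,160) and (361,233), slim singles at (335,249) and (313,143), and twins at (304,247) and (347,147). The network ribs agree with a centre of about (542.5,-27) and a yaw of about 0.54. The candle stem is at about (150,244). I'm moving above the candle.

```bash
python3 -m crank '[[[-0.051,-0.205,0.06,0,0,0,0.45],[-0.051,-0.205,0.06,0,0,0,0.45],[-0.051,-0.205,0.06,0,0,0,0.45],[-0.051,-0.205,0.06,0,0,0,0.45],[-0.051,-0.205,0.06,0,0,0,0.45],[-0.051,-0.205,0.06,0,0,0,0.45],[-0.051,-0.205,0.06,0,0,0,0.45],[-0.051,-0.205,0.06,0,0,0,0.45]]]'
python3 - <<'E'
from look import *
look("w3",[("candle",0)])
for r in cut_out("candle","wrist")[:3]:
    m=r["mask"];ys,xs=np.nonzero(m);print(r["score"],np.round(r["position"]),xs.min(),xs.max(),ys.min(),ys.max())
print(proj("wrist",[[530,-227,0],[530,-227,54],[530,-227,93]]).round())
E
```

```text
clock: 4.23
tool_pos: [544.3, -243.2, 239.9]
ee_rot: [-0.494, -3.102, -0.0]
contact_force: [0.8, -0.1, -0.3]
width: 50.0
grip_force: 0.0
candle 0.7 [332.5 195.8] [ 532.2 -226.1    0. ]
candle 0.6 [316.3 269.8] [ 612.5 -272.3    0. ]
candle 0.58 [254.5 254.2] [ 570.5 -337.1    0. ]
0.92 [320. 279.] 299 337 253 304
0.82 [334. 203.] 312 353 180 224
0.73 [248. 256.] 228 273 241 285
[[331. 194.]
 [332. 201.]
 [333. 208.]]
```

View pics/w3.png

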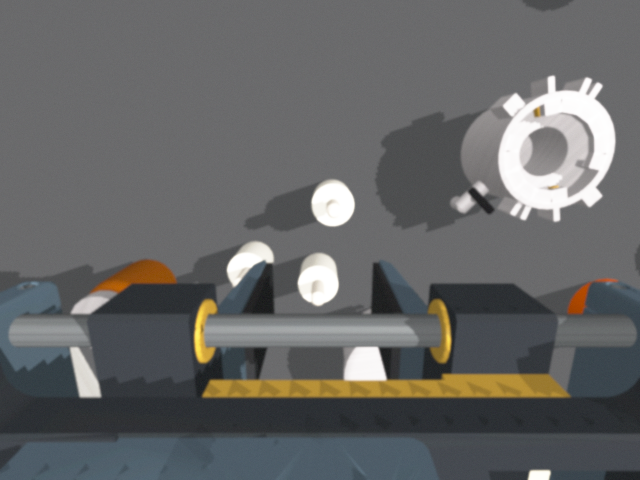

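The chosen candle is at (332,202) with its stem top at (333,209), which puts it at about (531,-227). The other two are behind it at (318,278) and (250,260).

Run:
```python
from h import *
print(ray("wrist",(333,209),93));go([531,-227,70])
```

```text
[ 530.73442992 -227.6262676    93.        ]
shift [0.0179 0.0102 0.1705] turn [ 0.     0.001 -0.   ] q6~ -1.66
shift [0.0179 0.0102 0.1705] turn [ 1.000e-03 -0.000e+00  3.142e+00] q6~ -4.8
shift [0.0179 0.0102 0.1705] turn [ 1.000e-03 -0.000e+00  3.142e+00] q6~ 1.48
```

```bash
python3 -m crank '[[[0.018,0.010,0.03,0,0,0,0.45],[0.018,0.010,0.06,0,0,0,0.45],[0.018,0.010,0.09,0,0,0,0.45],[0.018,0.010,0.12,0,0,0,0.45],[0.018,0.010,0.145,0,0,0,0.45],[0.018,0.010,0.16,0,0,0,0.45],[0.018,0.010,0.170,0,0,0,0.45],[0.018,0.010,0.170,0,0,0,0.45]]]' 25; python3 -m crank '[[[0,0,0,0,0,0,0.6],[0,0,0,0,0,0,0.75],[0,0,0,0,0,0,0.85],[0,0,0,0,0,0,0.95],[0,0,0,0,0,0,1],[0,0,0,0,0,0,1],[0,0,0,0,0,0,1]]]'
```

```text
clock: 5.05
tool_pos: [529.8, -227.1, 68.6]
ee_rot: [-0.49, -3.101, -0.001]
contact_force: [-0.4, -0.2, -0.5]
width: 50.3
grip_force: 0.0
clock: 5.63
tool_pos: [530.7, -228.5, 70.4]
ee_rot: [0.493, 3.102, -0.0]
contact_force: [0.1, 0.9, 4.6]
width: 13.2
grip_force: 25.0
```

```bash
python3 -m crank '[[[0,0,-0.03,0,0,0,1],[0,0,-0.07,0,0,0,1],[0,0,-0.10,0,0,0,1],[0,0,-0.13,0,0,0,1],[0,0,-0.13,0,0,0,1],[0,0,-0.13,0,0,0,1]]]'
python3 - <<'E'
from look import *
go([542.5,-27,200]);look("w4",[("candle",107+93-93)])
E
```

```text
clock: 6.13
tool_pos: [531.0, -228.7, 201.3]
ee_rot: [0.492, 3.1, -0.001]
contact_force: [-0.5, 0.4, -1.8]
width: 13.0
grip_force: 25.0
shift [0.0515 0.1954 0.0011] turn [-0.     0.003  0.   ] q6~ -1.31
shift [0.0515 0.1954 0.0011] turn [-4.000e-03 -1.000e-03 -3.142e+00] q6~ -4.45
shift [0.0515 0.1954 0.0011] turn [-4.000e-03 -1.000e-03 -3.142e+00] q6~ 1.84
candle 0.7 [323.7 253.6] [ 536.6 -229.3  107. ]
candle 0.59 [514.4 167.5] [517.3 -77.7 107. ]
```

View pics/w4.png

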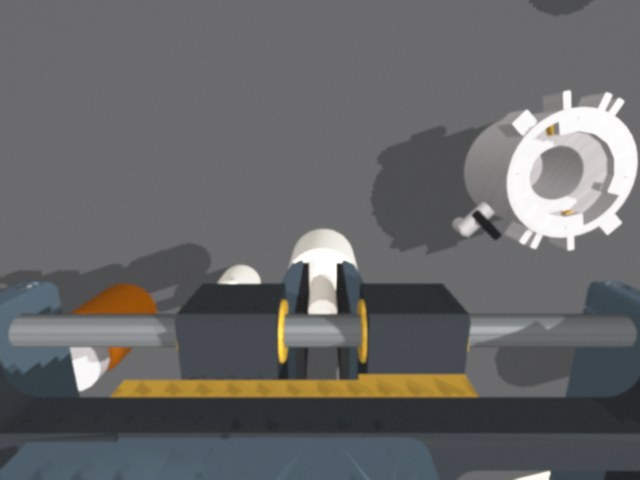

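The candle hangs upright between the fingers at (323,260), with the housing at (571,172). I'm carrying it over the bore.

```bash
python3 -m crank '[[[0.0515,0.195,0,0,0,0,1],[0.0515,0.195,0,0,0,0,1],[0.0515,0.195,0,0,0,0,1],[0.0515,0.195,0,0,0,0,1],[0.0515,0.195,0,0,0,0,1],[0.0515,0.195,0,0,0,0,1],[0.0515,0.195,0,0,0,0,1],[0.0515,0.195,0,0,0,0,1]]]'
python3 - <<'E'
from look import *
import rig
camera("scene");camera("top")
for c in("scene","top"):
  for n,z in (("housing_seat",71.5),("slot_rib",86),("half_rib",86),("lock_rib",86)):
    for r in landmark_of(n,c)[:2]: print(c,n,round(r["score"],2),ray(c,r["position"],z).round(1))
look("w5",[("housing_seat",71.5),("slot_rib",86),("half_rib",86),("lock_rib",86)]); go([542.5,-27,160])
E
```

```text
clock: 6.9
tool_pos: [541.1, -27.1, 198.7]
ee_rot: [-0.491, -3.101, 0.0]
contact_force: [0.1, -0.7, -1.5]
width: 13.4
grip_force: 25.0
scene housing_seat 0.6 [542.8 -27.7  71.5]
scene slot_rib 0.61 [5.876e+02 4.000e-01 8.600e+01]
scene half_rib 0.86 [608.3 -35.1  86. ]
scene half_rib 0.56 [776.2 155.5  86. ]
scene lock_rib 0.79 [590.3 -59.4  86. ]
scene lock_rib 0.58 [768.6 161.3  86. ]
top housing_seat 0.48 [ 545.5 -439.9   71.5]
housing_seat 0.58 [323.3 235.2] [543.6 -27.   71.5]
slot_rib 0.84 [372.  285.5] [5.954e+02 2.000e-01 8.600e+01]
half_rib 0.68 [319.7 224.2] [530.4 -25.7  86. ]
shift [-0.0007  0.0003  0.04  ] turn [-0.  0.  0.] q6~ -1.31
shift [-0.0007  0.0003  0.04  ] turn [-0.    -0.    -3.142] q6~ -4.45
shift [-0.0007  0.0003  0.04  ] turn [-0.    -0.    -3.142] q6~ 1.84
```

View pics/w5.png

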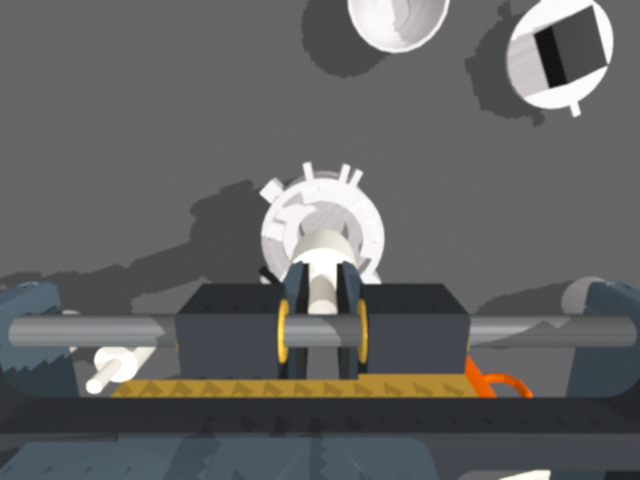

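The candle hangs centred over the housing mouth (housing centre about (323,237)). I'm lowering it.

```bash
python3 -m crank '[[[-0.001,0,0.02,0,0,0,1],[-0.001,0,0.04,0,0,0,1],[-0.001,0,0.05,0,0,0,1],[-0.001,0,0.058,0,0,0,1],[-0.001,0,0.064,0,0,0,1],[-0.001,0,0.07,0,0,0,1],[-0.001,0,0.075,0,0,0,1],[-0.001,0,0.075,0,0,0,1]]]'
```

```text
clock: 8.32
tool_pos: [542.5, -27.3, 124.4]
ee_rot: [-0.492, -3.102, 0.0]
contact_force: [-0.5, -0.5, -2.3]
width: 13.1
grip_force: 25.0
```

Entered the bore freely.

```bash
python3 -m crank '[[[0,0,0.01,0,0,0,1],[0,0,0.018,0,0,0,1],[0,0,0.026,0,0,0,1],[0,0,0.032,0,0,0,1],[0,0,0.036,0,0,0,1],[0,0,0.039,0,0,0,1],[0,0,0.041,0,0,0,1],[0,0,0.041,0,0,0,1]]]'
```

```text
clock: 8.98
tool_pos: [542.6, -27.4, 83.6]
ee_rot: [-0.492, -3.102, 0.0]
contact_force: [-0.0, 0.4, -1.6]
width: 13.0
grip_force: 25.0
```

```bash
python3 -m crank '[[[0,0,0.001,0,0,0,1],[0,0,0.002,0,0,0,1],[0,0,0.003,0,0,0,1],[0,0,0.003,0,0,0,1]]]'
```

```text
clock: 9.32
tool_pos: [543.3, -27.4, 82.2]
ee_rot: [0.492, 3.102, -0.0]
contact_force: [-6.9, 0.1, 17.6]
width: 13.1
grip_force: 25.0
```

The candle rests on the floor with a 17.6 N push. I'm releasing with a small opening and rising.

```bash
python3 -m crank '[[[0,0,0,0,0,0,0.8],[0,0,0,0,0,0,0.74],[0,0,0,0,0,0,0.74],[0,0,-0.01,0,0,0,0.74],[0,0,-0.04,0,0,0,0.74],[0,0,-0.08,0,0,0,0.74],[0,0,-0.12,0,0,0,0.4],[0,0,-0.15,0,0,0,0.4]]]'
python3 - <<'E'
from look import *
s=get_state();print(s["width"],s["tool_pos"])
look("w6",[("candle",12),("housing_seat",71.5),("slot_rib",86)])
im=cv2.imread("pics/w6.png");cv2.imwrite("pics/w6c.png",cv2.resize(im[120:300,200:440],(720,540),interpolation=cv2.INTER_CUBIC))
print(proj("wrist",[[543,-27,105]]))
L=np.array([462,223]);go([L[0],L[1],150],np.pi/2-2.996)
E
```

```text
clock: 9.98
tool_pos: [543.1, -27.4, 234.8]
ee_rot: [0.492, 3.101, 0.0]
contact_force: [1.6, 0.3, 1.5]
width: 33.8
grip_force: 0.0
33.81166435793917 [543.14377874 -27.39280543 234.78643585]
candle 0.73 [322.1 213.1] [547.4 -28.3  12. ]
housing_seat 0.65 [332.4 285.1] [607.1 -37.3  71.5]
housing_seat 0.28 [367.4 270.1] [6.026e+02 6.000e-01 7.150e+01]
slot_rib 0.71 [367.1 269.7] [5.941e+02 4.000e-01 8.600e+01]
[[322.80641235 233.29361621]]
shift [0.1547 0.213  0.0819] turn [ 0.     0.002 -0.46 ] q6~ -1.27
shift [0.1547 0.213  0.0819] turn [ 0.003 -0.     2.681] q6~ -4.41
shift [0.1547 0.213  0.0819] turn [ 0.003 -0.     2.681] q6~ 1.87
```

View pics/w6c.png

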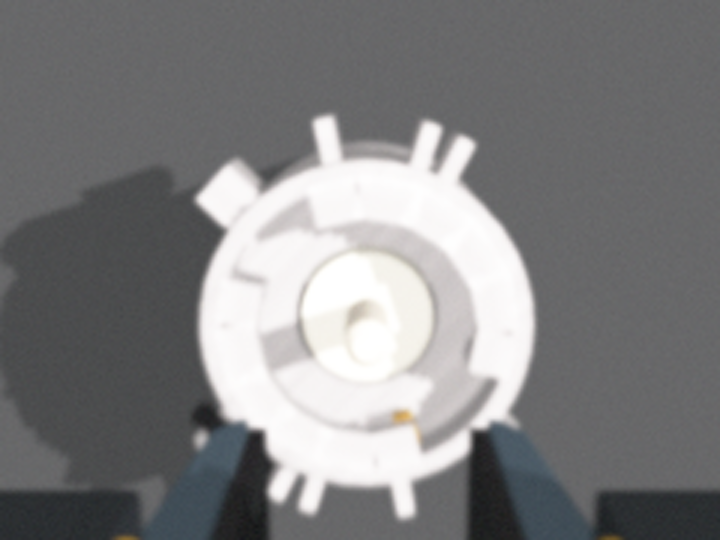

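The candle is home: its stem top is at crop (370,338), or image (323.3,232.7), against (322.8,233.3) predicted. Next I'll go above the lid.

```bash
python3 -m crank '[[[0.137,0.222,0.015,0,0,-0.46,0.3],[0.137,0.222,0.015,0,0,-0.46,0.3],[0.137,0.222,0.015,0,0,-0.46,0.3],[0.137,0.222,0.015,0,0,-0.46,0.3],[0.137,0.222,0.015,0,0,-0.46,0.3],[0.137,0.222,0.015,0,0,-0.46,0.3],[0.137,0.222,0.015,0,0,-0.46,0.3],[0.137,0.222,0.015,0,0,-0.46,0.3]]]'
python3 - <<'E'
from look import *
look("w7",[("lid",0)])
im=cv2.imread("pics/w7.png")
r=cut_out("lid","wrist")[0];m=r["mask"].astype(np.uint8);ys,xs=np.nonzero(m);print(r["score"],xs.min(),xs.max(),ys.min(),ys.max())
# mask boundary onto z=19.5, far points = beaks; disc circle from rest
cn=max(cv2.findContours(m,0,1)[0],key=cv2.contourArea)[:,0]
P=np.array([ray("wrist",p,21.5)[:2] for p in cn]);c=np.median(P,0)
for _ in range(10):
    d=np.linalg.norm(P-c,axis=1);k=abs(d-46)<2.5
    A=np.c_[2*P[k],np.ones(k.sum())];s=np.linalg.lstsq(A,(P[k]**2).sum(1),rcond=None)[0];c=s[:2]
print("disc c",c.round(1),"r",np.sqrt(s[2]+c@c).round(1),k.sum())
d=np.linalg.norm(P-c,axis=1);B=P[d>52]-c;a=np.arctan2(B[:,1],B[:,0]);print("yaw mod pi",np.angle(np.exp(2j*a).mean())/2,d.max(),len(B))
# black block top
hs=im.max(2);x0,x1,y0,y1=xs.min(),xs.max(),ys.min(),ys.max()
bm=np.zeros_like(hs);bm[y0:y1,x0:x1]=(hs[y0:y1,x0:x1]<45)*255
bc=max(cv2.findContours(bm,0,1)[0],key=cv2.contourArea);Q=np.array([ray("wrist",p,47.5)[:2] for p in bc[:,0]],np.float32)
print("block",cv2.minAreaRect(Q))
cv2.imwrite("pics/w7c.png",cv2.resize(im[y0-20:y1+30,x0-20:x1+20],None,fx=3,fy=3,interpolation=cv2.INTER_CUBIC))
E
```

```text
clock: 10.85
tool_pos: [479.5, 228.2, 214.4]
ee_rot: [0.233, -3.13, 0.001]
contact_force: [0.1, 0.3, -0.2]
width: 63.8
grip_force: 0.0
lid 0.95 [316.8 197.7] [462.6 217.2   0. ]
0.95 315 422 0 36
disc c [261.5 229.6] r 45.4 120
yaw mod pi 1.3739982748931598 57.34593083743353 15Traceback (most recent call last):
  File "<stdin>", line 16, in <module>
ValueError: max() iterable argument is empty
```

```bash
cat > lidfit.py <<'E'
from look import *
im=camera("wrist")
r=[r for r in cut_out("lid","wrist") if r["position"][1]>100][0];m=r["mask"].astype(np.uint8);ys,xs=np.nonzero(m);print(r["score"],xs.min(),xs.max(),ys.min(),ys.max())
cn=max(cv2.findContours(m,0,1)[0],key=cv2.contourArea)[:,0]
P=np.array([ray("wrist",p,21.5)[:2] for p in cn]);c=np.median(P,0)
for _ in range(10):
    d=np.linalg.norm(P-c,axis=1);k=abs(d-46)<3.5
    A=np.c_[2*P[k],np.ones(k.sum())];s=np.linalg.lstsq(A,(P[k]**2).sum(1),rcond=None)[0];c=s[:2]
print("disc c",c.round(1),"r",np.sqrt(s[2]+c@c).round(1),k.sum())
d=np.linalg.norm(P-c,axis=1);B=P[d>52]-c;a=np.arctan2(B[:,1],B[:,0]);print("yaw mod pi",np.angle(np.exp(2j*a).mean())/2,a.round(2))
x0,x1,y0,y1=xs.min(),xs.max(),ys.min(),ys.max()
hs=im.max(2);bm=np.zeros_like(hs);bm[y0:y1,x0:x1]=(hs[y0:y1,x0:x1]<45)*255
bc=max(cv2.findContours(bm,0,1)[0],key=cv2.contourArea);Q=np.array([ray("wrist",p,47.5)[:2] for p in bc[:,0]],np.float32)
print("block",cv2.minAreaRect(Q));print(get_state()["tool_pos"])
cv2.imwrite("pics/w7c.png",cv2.resize(im[y0-20:y1+30,x0-20:x1+20],None,fx=3,fy=3,interpolation=cv2.INTER_CUBIC))
E
python3 lidfit.py
```

```text
0.81 276 364 141 252
disc c [462. 220.] r 45.6 249
yaw mod pi 0.13732897952648865 [-2.98 -2.96 -2.96 -2.96 -2.96 -2.96 -2.96  0.1   0.1   0.1   0.1   0.1
  0.12  0.14  0.16  0.18  0.18  0.18  0.18 -3.04 -3.05 -3.05 -3.05 -3.05
 -3.03 -3.03 -3.01 -3.  ]Traceback (most recent call last):
  File "lidfit.py", line 13, in <module>
    bc=max(cv2.findContours(bm,0,1)[0],key=cv2.contourArea);Q=np.array([ray("wrist",p,47.5)[:2] for p in bc[:,0]],np.float32)
ValueError: max() iterable argument is empty
```

Run:
```python
from h import *
print(get_state()["tool_pos"]);go([462,220.5,24.5],np.pi/2+0.14)
```

```text
[481.30568343 225.00106384 215.58292149]
shift [ 0.0196 -0.0016  0.1911] turn [-0.    -0.001  0.004] q6~ -1.27
shift [ 0.0196 -0.0016  0.1911] turn [ 1.000e-03 -0.000e+00 -3.138e+00] q6~ -4.41
shift [ 0.0196 -0.0016  0.1911] turn [ 1.000e-03 -0.000e+00 -3.138e+00] q6~ 1.88
```

```bash
python3 -m crank '[[[0.02,-0.0016,0.03,0,0,0,0.3],[0.02,-0.0016,0.06,0,0,0,0.3],[0.02,-0.0016,0.09,0,0,0,0.3],[0.02,-0.0016,0.12,0,0,0,0.3],[0.02,-0.0016,0.145,0,0,0,0.3],[0.02,-0.0016,0.16,0,0,0,0.3],[0.02,-0.0016,0.16,0,0,0,0.3],[0.02,-0.0016,0.16,0,0,0,0.3]]]'
python3 - <<'E'
from look import *
go([462,220.5,24.5],np.pi/2+0.14)
im=camera("wrist");cv2.imwrite("pics/w8.png",im)
E
```

```text
clock: 11.77
tool_pos: [461.6, 220.8, 55.7]
ee_rot: [0.226, -3.132, 0.001]
contact_force: [-0.1, -0.0, 0.5]
width: 63.9
grip_force: 0.0
shift [-0.0004 -0.0003  0.0312] turn [-0.    -0.001  0.004] q6~ -1.27
shift [-0.0004 -0.0003  0.0312] turn [ 2.000e-03 -1.000e-03 -3.138e+00] q6~ -4.41
shift [-0.0004 -0.0003  0.0312] turn [ 2.000e-03 -1.000e-03 -3.138e+00] q6~ 1.88
```

View pics/w8.png

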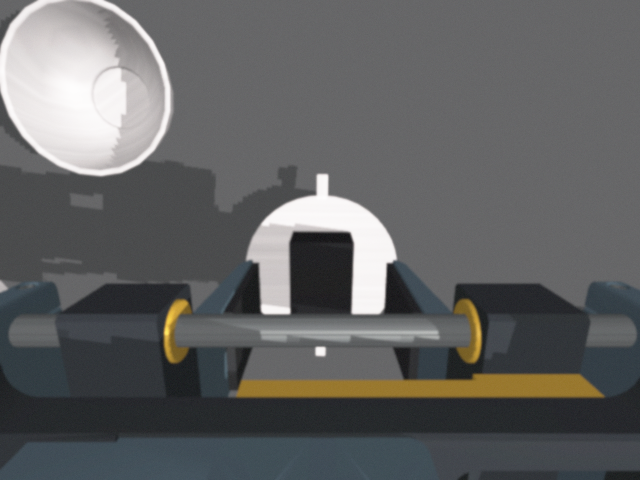

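The picture shows the grip block (322,270) squarely between the fingers, with beaks at (322,174) and (320,352). I'm descending to grip.

```bash
python3 - <<'E'
from h import *
a,b=ray("wrist",(322.5,174),19.5),ray("wrist",(320.5,355),19.5);print((a+b)/2,np.linalg.norm(a-b),np.arctan2(*(b-a)[1::-1]),get_state()["tool_pos"])
E
python3 -m crank '[[[0,0,0.01,0,0,0.004,0.3],[0,0,0.018,0,0,0.004,0.3],[0,0,0.025,0,0,0.004,0.3],[0,0,0.030,0,0,0.004,0.3],[0,0,0.030,0,0,0.004,0.3],[0,0,0.03,0,0,0.004,0.5],[0,0,0.030,0,0,0.004,0.65],[0,0,0.030,0,0,0.004,0.8]]]' 45; python3 -m crank '[[[0,0,0,0,0,0,0.9],[0,0,0,0,0,0,0.9],[0,0,0,0,0,0,0.9]]]'
```

```text
[463.64488694 221.23266523  19.5       ] 118.37239379886155 0.13312543841483193 [462.18690475 221.19156558  56.57873133]
clock: 12.48
tool_pos: [461.8, 221.8, 26.2]
ee_rot: [-0.222, 3.133, 0.0]
contact_force: [0.6, -0.3, -0.8]
width: 46.8
grip_force: 0.0
clock: 12.73
tool_pos: [461.8, 221.7, 26.2]
ee_rot: [-0.222, 3.133, 0.0]
contact_force: [-0.1, -0.2, 3.4]
width: 33.6
grip_force: 45.0
```

```bash
python3 -m crank '[[[0,0,-0.03,0,0,0,0.9],[0,0,-0.07,0,0,0,0.9],[0,0,-0.10,0,0,0,0.9],[0,0,-0.14,0,0,0,0.9],[0,0,-0.14,0,0,0,0.9],[0,0,-0.14,0,0,0,0.9]]]'
python3 - <<'E'
from h import *
K=np.array(calibration("wrist")["K"])
ax=np.array([-.26,-.001,.966]);ax/=np.linalg.norm(ax);x=np.array([0,1,0.]);C=np.column_stack([x,np.cross(ax,x),ax])
def r2(pos,rv,px,z):
    R=Ro.from_rotvec(rv);o=np.array(pos)+R.apply([74.1,.2,-171.7]);d=R.apply(C@np.linalg.inv(K)@[px[0],px[1],1.]);return (o+d*(z-o[2])/d[2])[:2]
cases={"w2":([560.3,-34.8,299.7],[-.496,-3.102,0],dict(s1=(363.5,235.5),s2=(284.5,158),h1=(335,250),h2=(312,141),l1=(303.5,248),l2=(348,147))),
"w6":([543.1,-27.4,234.8],[.492,3.101,0],dict(s2=(276,184.5),h2=(308.3,161.5),l2=(348.2,165),h1=(334.2,290.5),l1=(298.7,282)))}
off=dict(s1=0,s2=np.pi,h1=-.6,h2=np.pi-.6,l1=-1.2,l2=np.pi-1.2)
from scipy.optimize import least_squares
for n,(p,rv,D) in cases.items():
    W={k:r2(p,rv,v,86) for k,v in D.items()}
    f=lambda q:np.concatenate([W[k]-[q[0]+q[3]*np.cos(q[2]+off[k]),q[1]+q[3]*np.sin(q[2]+off[k])] for k in W])
    s=least_squares(f,[543,-27,.54,58]);print(n,s.x.round(3),"res",s.fun.round(1))
s=get_state();print(s["tool_pos"],s["contact_force"],s["width"]);go([542.8,-27.2,165],np.pi/2+.54)
E
```

```text
clock: 13.23
tool_pos: [462.7, 222.1, 167.8]
ee_rot: [-0.221, 3.13, 0.002]
contact_force: [-0.4, -0.2, -1.8]
width: 33.8
grip_force: 45.0
w2 [ 5.43774e+02 -2.67840e+01  4.80000e-01  6.01680e+01] res [-0.3  0.4 -0.3  0.8 -0.5  0.1 -1.3 -1.2  0.7 -0.4  1.7  0.2]
w6 [ 5.43429e+02 -2.72540e+01  4.87000e-01  6.02050e+01] res [ 2.4  1.  -1.1 -0.2 -1.7 -0.3  2.5 -1.7 -2.1  1.1]
[462.68468014 222.13599449 167.84178087] [-0.42752406 -0.22785702 -1.80600466] 33.76300555458818
shift [-0.0442 -0.2581  0.0027] turn [ 0.     0.004 -0.399] q6~ -2.16
shift [-0.0442 -0.2581  0.0027] turn [ 0.006 -0.     2.743] q6~ -5.3
shift [-0.0442 -0.2581  0.0027] turn [ 0.006 -0.     2.743] q6~ 0.98
```

```bash
cat > rib.py <<'E'
from h import *
K=np.array(calibration("wrist")["K"])
ax=np.array([-.26,-.001,.966]);ax/=np.linalg.norm(ax);x=np.array([0,1,0.]);C=np.column_stack([x,np.cross(ax,x),ax])
def pj(pos,rv,P):
    R=Ro.from_rotvec(rv);q=(R.inv().apply(P-np.array(pos))-[74.1,.2,-171.7])@C;q=q@K.T;return q[...,:2]/q[...,2:]
def prof(f,pos,rv,c,r,z=86,th=None):
    im=cv2.imread(f,0).astype(np.float32)
    P=np.c_[c[0]+r*np.cos(th),c[1]+r*np.sin(th),np.full(len(th),z)];p=pj(pos,rv,P).astype(np.float32)
    return cv2.remap(im,p[:,0],p[:,1],cv2.INTER_LINEAR).ravel()
th=np.arange(-np.pi,np.pi,.005)
for n,pos,rv in (("w2",[560.3,-34.8,299.7],[-.496,-3.102,0]),("w6",[543.1,-27.4,234.8],[.492,3.101,0]),("w3",[544.3,-243.2,239.9],[-.494,-3.102,0])):
    best=[]
    im=f"pics/{n}.png"
    for cx in np.arange(540,547,.5):
        for cy in np.arange(-31,-23,.5):
            v=sum(prof(im,pos,rv,(cx,cy),r,th=th) for r in (55,57,59))/3
            v=(v>140)*1.
            for y in np.arange(.44,.62,.01):
                m=np.zeros(len(th))
                for o,w in ((0,14),(-.6,5),(-1.2-.075,5),(-1.2+.075,5)):
                    for k in (0,np.pi):
                        a=np.angle(np.exp(1j*(th-y-o-k)));m[abs(a)<w/2/57]=1
                best.append(((v*m).sum()-.5*(v*(1-m)).sum(),cx,cy,round(y,2)))
    best.sort(reverse=True);print(n,[tuple(np.round(b,2)) for b in best[:4]])
    b=best[0];v=sum(prof(im,pos,rv,b[1:3],r,th=th) for r in (55,57,59))/3>140
    e=np.flatnonzero(np.diff(v.astype(int)));print([(round(th[e[i]],2)) for i in range(len(e))])
E
python3 rib.py
```

```text
w2 [(np.float64(168.0), np.float64(544.0), np.float64(-27.5), np.float64(0.49)), (np.float64(168.0), np.float64(543.5), np.float64(-28.0), np.float64(0.49)), (np.float64(168.0), np.float64(543.0), np.float64(-27.5), np.float64(0.5)), (np.float64(168.0), np.float64(543.0), np.float64(-27.5), np.float64(0.49))]
[np.float64(-2.83), np.float64(-2.53), np.float64(-0.87), np.float64(-0.74), np.float64(-0.7), np.float64(-0.57), np.float64(-0.18), np.float64(-0.04), np.float64(0.35), np.float64(0.66), np.float64(2.28), np.float64(2.42), np.float64(2.46), np.float64(2.59), np.float64(2.96), np.float64(3.09)]
w6 [(np.float64(118.5), np.float64(544.0), np.float64(-27.5), np.float64(0.49)), (np.float64(118.0), np.float64(544.5), np.float64(-28.0), np.float64(0.49)), (np.float64(118.0), np.float64(544.5), np.float64(-28.0), np.float64(0.48)), (np.float64(117.5), np.float64(543.5), np.float64(-27.0), np.float64(0.49))]
[np.float64(-2.84), np.float64(-2.51), np.float64(-0.88), np.float64(-0.74), np.float64(-0.7), np.float64(-0.57), np.float64(-0.19), np.float64(-0.05), np.float64(2.28), np.float64(2.42), np.float64(2.45), np.float64(2.6), np.float64(2.96), np.float64(3.1)]
w3 [(np.float64(143.0), np.float64(542.5), np.float64(-26.0), np.float64(0.49)), (np.float64(142.5), np.float64(541.5), np.float64(-26.5), np.float64(0.49)), (np.float64(142.0), np.float64(542.0), np.float64(-26.0), np.float64(0.49)), (np.float64(142.0), np.float64(541.0), np.float64(-26.5), np.float64(0.49))]
[np.float64(-2.78), np.float64(-2.49), np.float64(-2.34), np.float64(-2.31), np.float64(-1.01), np.float64(-0.57), np.float64(-0.2), np.float64(-0.06), np.float64(0.32), np.float64(0.61), np.float64(2.27), np.float64(2.61), np.float64(2.98), np.float64(3.11)]
```

```bash
python3 -m crank '[[[-0.044,-0.258,0,0,0,-0.37,0.9],[-0.044,-0.258,0,0,0,-0.37,0.9],[-0.044,-0.258,0,0,0,-0.37,0.9],[-0.044,-0.258,0,0,0,-0.37,0.9],[-0.044,-0.258,0,0,0,-0.37,0.9],[-0.044,-0.258,0,0,0,-0.37,0.9],[-0.044,-0.258,0,0,0,-0.37,0.9],[-0.044,-0.258,0,0,0,-0.37,0.9]]]'
```

```text
clock: 13.9
tool_pos: [541.9, -31.4, 164.2]
ee_rot: [0.789, -3.039, -0.0]
contact_force: [-0.0, 0.8, -1.7]
width: 33.9
grip_force: 45.0
```

Rib-profile fits in three pictures agree on a housing yaw of 0.487 and a centre of about (543.5,-27.3). I'm aligning and lowering.

Run:
```python
from h import *
print(get_state()["tool_pos"]);go([543,-27.4,125],np.pi/2+.487)
```

```text
[541.89868198 -31.37727828 164.24709525]
shift [-0.003   0.0029  0.0392] turn [ 0.    -0.002  0.021] q6~ -2.11
shift [-0.003   0.0029  0.0392] turn [ 2.000e-03  1.000e-03 -3.121e+00] q6~ -5.25
shift [-0.003   0.0029  0.0392] turn [ 2.000e-03  1.000e-03 -3.121e+00] q6~ 1.03
```

```bash
python3 -m crank '[[[-0.001,0.001,0.01,0,0,0.02,0.9],[-0.001,0.001,0.02,0,0,0.02,0.9],[-0.001,0.001,0.03,0,0,0.02,0.9],[-0.001,0.001,0.035,0,0,0.02,0.9],[-0.001,0.001,0.035,0,0,0.02,0.9],[-0.001,0.001,0.035,0,0,0.02,0.9]]]'
python3 - <<'E'
from h import *
print(get_state()["tool_pos"]);go([543,-27.4,110],np.pi/2+.487)
E
```

```text
clock: 14.4
tool_pos: [541.5, -25.6, 130.3]
ee_rot: [0.765, -3.046, -0.001]
contact_force: [-0.2, 1.1, -0.7]
width: 33.7
grip_force: 45.0
[541.47336135 -25.5519325  130.34260647]
shift [-0.0005 -0.0024  0.0203] turn [ 0.001 -0.001  0.005] q6~ -2.11
shift [-0.0005 -0.0024  0.0203] turn [ 1.000e-03  1.000e-03 -3.136e+00] q6~ -5.25
shift [-0.0005 -0.0024  0.0203] turn [ 1.000e-03  1.000e-03 -3.136e+00] q6~ 1.03
```

```bash
python3 -m crank '[[[-0.0005,-0.002,0.004,0,0,0.004,0.9],[-0.0005,-0.002,0.009,0,0,0.004,0.9],[-0.0005,-0.002,0.014,0,0,0.004,0.9],[-0.0005,-0.002,0.018,0,0,0.004,0.9],[-0.0005,-0.002,0.02,0,0,0.004,0.9],[-0.0005,-0.002,0.02,0,0,0.004,0.9]]]'
python3 - <<'E'
from h import *
print(get_state()["ft_torque"]);go([543,-27.4,98],np.pi/2+.487)
E
```

```text
clock: 14.9
tool_pos: [542.9, -27.8, 110.3]
ee_rot: [0.757, -3.048, -0.0]
contact_force: [0.5, 0.2, -1.2]
width: 33.8
grip_force: 45.0
[ 0.03937803 -0.00322857  0.07152995]
shift [-0.0003  0.0003  0.0123] turn [ 0.    -0.001  0.   ] q6~ -2.11
shift [-0.0003  0.0003  0.0123] turn [ 1.000e-03  1.000e-03 -3.141e+00] q6~ -5.25
shift [-0.0003  0.0003  0.0123] turn [ 1.000e-03  1.000e-03 -3.141e+00] q6~ 1.03
```

The lugs are in the slots with no contact force. I'm continuing to the seat.

```bash
python3 -m crank '[[[0,0,0.003,0,0,0,0.9],[0,0,0.006,0,0,0,0.9],[0,0,0.008,0,0,0,0.9],[0,0,0.010,0,0,0,0.9],[0,0,0.011,0,0,0,0.9],[0,0,0.011,0,0,0,0.9]]]'; python3 -m crank '[[[0,0,0.001,0,0,0,0.9],[0,0,0.002,0,0,0,0.9],[0,0,0.002,0,0,0,0.9]]]'
```

```text
clock: 15.4
tool_pos: [543.2, -27.7, 99.7]
ee_rot: [0.758, -3.049, -0.0]
contact_force: [0.8, 0.1, -2.1]
width: 33.6
grip_force: 45.0
clock: 15.65
tool_pos: [543.2, -27.7, 97.8]
ee_rot: [0.758, -3.049, -0.0]
contact_force: [0.2, 0.2, -0.9]
width: 33.5
grip_force: 45.0
```

```bash
python3 -m crank '[[[0,0,0.0007,0,0,0,0.9],[0,0,0.0015,0,0,0,0.9],[0,0,0.0015,0,0,0,0.9]]]' 55
python3 - <<'E'
from h import *
s=get_state();print(s["contact_force"],s["ft_torque"],s["tool_pos"])
E
```

```text
clock: 15.9
tool_pos: [543.3, -27.7, 97.7]
ee_rot: [0.758, -3.048, -0.0]
contact_force: [-10.5, 0.8, 24.3]
width: 33.8
grip_force: 55.0
[-10.48225686   0.83449257  24.3310324 ] [ 0.18366278  1.99628727 -0.05417389] [543.32274759 -27.72200198  97.66113834]
```

Seated flat at z 97.7, as expected. I'll ease the press and twist clockwise in two stages.

```bash
python3 -m crank '[[[0,0,-0.001,0,0,0,0.9],[0,0,-0.001,0,0,0.05,0.9],[0,0,-0.001,0,0,0.10,0.9],[0,0,-0.001,0,0,0.15,0.9],[0,0,-0.001,0,0,0.20,0.9],[0,0,-0.001,0,0,0.25,0.9],[0,0,-0.001,0,0,0.30,0.9],[0,0,-0.001,0,0,0.3,0.9]]]'
python3 - <<'E'
from h import *
s=get_state();print(s["contact_force"],s["ft_torque"],s["tool_pos"]);go([543.2,-27.7,97.7],np.pi/2+.487-.6)
E
```

```text
clock: 16.57
tool_pos: [543.6, -27.9, 97.7]
ee_rot: [-0.29, 3.128, -0.0]
contact_force: [0.5, -2.3, 0.7]
width: 33.9
grip_force: 55.0
[ 0.46580308 -2.2704412   0.69531944] [-0.13776029 -0.03597648  0.00328238] [543.55316002 -27.88468451  97.70171147]
shift [0.0003 0.0002 0.    ] turn [-0.     0.001  0.298] q6~ -1.51
shift [0.0003 0.0002 0.    ] turn [-1.000e-03 -0.000e+00 -2.844e+00] q6~ -4.65
shift [0.0003 0.0002 0.    ] turn [-1.000e-03 -0.000e+00 -2.844e+00] q6~ 1.63
```

```bash
python3 -m crank '[[[0,0,0,0,0,0.05,0.9],[0,0,0,0,0,0.10,0.9],[0,0,0,0,0,0.15,0.9],[0,0,0,0,0,0.19,0.9],[0,0,0,0,0,0.22,0.9],[0,0,0,0,0,0.25,0.9],[0,0,0,0,0,0.25,0.9]]]'
python3 - <<'E'
from h import *
s=get_state();print(s["contact_force"],s["ft_torque"],s["tool_pos"]);go([543.2,-27.7,97.7],np.pi/2+.487-.6)
im=camera("wrist");cv2.imwrite("pics/w10.png",im)
for n,z in(("half_rib",86),("lid",71.5),("lock_rib",86),("slot_rib",86)):
    for r in landmark_of(n,"wrist")[:2]: print(n,r["score"],r["position"],ray("wrist",r["position"],z).round(1))
# expected pixels: near beak tip at current tool yaw, half_rib near side
R=Ro.from_rotvec(s["ee_rot"]);x=R.apply([1,0,0]);t=s["tool_pos"]
a=.487-.6+np.pi;print("beak px",proj("wrist",[t+x*58+[0,0,-6.7],t+x*48+[0,0,-6.7]]),"rib px",proj("wrist",[[543.4+r*np.cos(a),-27.4+r*np.sin(a),86] for r in(54,58,61)]))
E
```

```text
clock: 17.15
tool_pos: [543.5, -27.8, 97.7]
ee_rot: [0.098, 3.139, -0.0]
contact_force: [-0.9, -1.0, 2.8]
width: 33.5
grip_force: 55.0
[-0.85008918 -0.96480844  2.7912039 ] [-0.23144721  0.08657752  0.02973353] [543.53782796 -27.84398234  97.67890723]
shift [ 0.0003  0.0001 -0.    ] turn [-0.     0.001  0.051] q6~ -1.51
shift [ 0.0003  0.0001 -0.    ] turn [-1.000e-03 -0.000e+00 -3.091e+00] q6~ -4.65
shift [ 0.0003  0.0001 -0.    ] turn [-1.000e-03 -0.000e+00 -3.091e+00] q6~ 1.63
half_rib 0.73 [315.8, 379.2] [603.7 -35.1  86. ]
beak px [[321.92130962 178.43237767]
 [321.90768827 198.5751755 ]] rib px [[328.12887305 185.27867227]
 [328.56773708 177.36743308]
 [328.9002085  171.37409416]]
```

```bash
python3 -m crank '[[[0,0,0,0,0,0.02,0.9],[0,0,0,0,0,0.04,0.9],[0,0,0,0,0,0.05,0.9],[0,0,0,0,0,0.05,0.9],[0,0,0,0,0,0.05,0.9],[0,0,0,0,0,0.05,0.9]]]'
python3 - <<'E'
from h import *
s=get_state();print(s["contact_force"],s["ft_torque"],s["tool_pos"]);go([543.2,-27.7,97.7],np.pi/2+.487-.6)
im=camera("wrist");cv2.imwrite("pics/w11.png",im)
for f in("w10","w11"):
    g=cv2.imread(f"pics/{f}.png",0);print(f)
    for r in range(158,206,4):
        b=(g[r,240:410]>140).astype(int);e=np.flatnonzero(np.diff(np.r_[0,b,0]))+240;print(r,e.tolist())
E
```

```text
clock: 17.9
tool_pos: [543.5, -27.8, 97.7]
ee_rot: [0.176, 3.136, -0.0]
contact_force: [-0.5, -2.6, 6.0]
width: 33.8
grip_force: 55.0
[-0.50202347 -2.64767628  6.0098447 ] [-0.29414879  0.10308786 -0.03759083] [543.54819232 -27.79061519  97.68188656]
shift [ 0.0004  0.0001 -0.    ] turn [-0.     0.001  0.001] q6~ -1.51
shift [ 0.0004  0.0001 -0.    ] turn [-1.000e-03 -0.000e+00 -3.141e+00] q6~ -4.65
shift [ 0.0004  0.0001 -0.    ] turn [-1.000e-03 -0.000e+00 -3.141e+00] q6~ 1.63
w10
158 []
162 []
166 [323, 334]
170 [322, 335]
174 [322, 334]
178 [267, 276, 315, 335]
182 [261, 278, 302, 347, 376, 380]
186 [255, 280, 293, 356, 373, 391]
190 [248, 282, 286, 362, 371, 393]
194 [246, 283, 288, 367, 368, 397]
198 [248, 284, 285, 406]
202 [251, 409]
w11
158 []
162 []
166 [317, 328]
170 [316, 329]
174 [316, 329]
178 [267, 272, 315, 331, 373, 374]
182 [260, 272, 302, 347, 370, 385]
186 [254, 275, 292, 356, 367, 388]
190 [249, 277, 286, 362, 366, 392]
194 [243, 279, 283, 401]
198 [242, 279, 283, 405]
202 [244, 402]
```

The beak (centre column about 322) stands on the slim rib (centre 322.5), so the lid is halfway with no slip, flat and still gripped. I'm handing in.

```bash
python3 -c "
from rig import hand_in;print(hand_in())"
```

```text
the job is handed in; nothing more can be done
None
```

The candle is fully home in the bore, and the lid sits flat, twisted 0.60 rad clockwise to the halfway ribs and still gripped at 55 N. I handed it in at about 18 s with no verdict returned; the only gap is that I didn't re-check the other counter items, though no move went near them.

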